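Clear the corner, then hold the screen frame square

ROBOT

A 6-joint arm with a two-finger parallel gripper is mounted at the origin on the work surface. World frame = base frame: x ahead of the robot, y to its left, z up, the work surface at z = 0. Lengths are in m, angles in degrees, forces in N, time in s.
With the tool pointing down it reaches from about 0.4 to 0.825 m from the base axis. Payload 7 kg.
Tool frame: the origin (TCP) lies midway between the tips of the shut fingers; the grasp point (between the pads) lies 19 mm behind it; z points along the fingers, y is the line along which they close (so a half turn about z gives the same grasp; the last joint's range is limited). The gripper opens to 88 mm and grips with 3 to 60 N. Pads are 19 mm wide; open, the fingers measure 130 mm over their backs; the gripper's body (78 mm by 193 mm) begins 47 mm behind the grasp point.
Start: joints at [-50.185, 20.546, 0.682, 0, -70.136, -16.507], TCP at [0.267, -0.62, 0.227] pointing down, gripper open.
Joint ranges: [-176.03, 176.03], [-82.01, 121.73], [-58.28, 71.71], [-173.87, 95.51], [-174.79, -0.11], [-173.66, 173.66]. Speed limits (degrees/s): [136.94, 136.94, 172.46, 180, 180, 180].

INTERFACE

Orientations are given as [roll, pitch, yaw] about the fixed x, y, z axes, in that order (R = Rz(yaw) Ry(pitch) Rx(roll)).
In Python, from plant import r, eyes, workorder gives the robot as it stands.
- The arm moves only by the tool step_arm, never from a script. Its argument "plan" is a list of rows, each a list of 5 numbers: the shift along the tool's x, y, z each as a share of 25 cm, from -1 to 1, then the turn about the tool's z as a share of 60 degrees, from -1 to 1, then the finger opening in mm, from 0 to 87.6. In form: [[x, y, z, turn, jaw], ...]. A call has 1 to 12 rows; each row is the pose to reach, as a shift and turn from the pose commanded when the call began, along the tool's axes at that moment; what a row does not reach only later rows make up. A row lasts 1/12 s, in which the tool goes at most 41.7 mm and 7.16 degrees, less where a joint would pass 70% of its speed; a pose out of reach is approached as far as the arm can. A call with a number of a shift or a turn outside -1 to 1 is refused whole. A call with a gripper value outside its range is refused whole. The fingers move at their own pace and stop on an object; "newtons" is the grip in N (left out, the last holds). Time passes only in rows, so rows that repeat a pose let the fingers close. It gives the time, the measured TCP pose, the force, the opening and the grip force at its end, in the units of the state.
- r.get_state(): the state, without advancing time (a new reading comes with each control period).
- eyes.capture(name): name is "scene" or "top"; returns the picture (420x560x3 uint8, red, green, blue); there is no depth.
- eyes.camera_model(name): a dict with "fov_y" (degrees; the focal length in pixels is half the picture's height over the tangent of half this angle, whatever the lens; pixels are square), "cx", "cy" (the principal point, pixels), "world_to_cam" (4x4, takes a point from world to camera coordinates). Camera axes: x right, y up, looking along -z (the intrinsics and any distortion apply to the point x, -y, -z); pixel columns grow to the right and rows downward; lengths in m; the calibration is good to about 2 mm. A picture is of the moment at which its call begins. camera_model takes no time and is no camera call.
- workorder.close_job(): hands the job in; it is judged then, once.
The state is a dict: "time_s": time; "joints": joint angles; "qd": joint speeds; "joint_torque": joint torques, N m; "tcp_pos": TCP position; "eef_rot": TCP orientation; "contact_force": force on the tool from outside, world axes, zero at the start; "moment": the same for the moment, N m; "gripper_width": finger opening in m; "gripper_force": force on a finger pad.
Only numpy, scipy, OpenCV 4.12 (cv2) and the standard library are available. Lean on these libraries where they do the work, as an engineer would, in place of code of your own. Each camera call takes 0.05 s, during which the arm holds its last target. There are 200 camera calls.

TASK

A bottle has been left standing in the inside corner of the wooden screen frame on the desk: first stand it upright in the white foam box and let go of it. Then take the red square, which has a black grip, and with it lying flat on the desk press its outer corner into the inside corner of the frame until both outer faces lie against the two timbers, which pushes the leaning timber back square. Finish while still holding the square pressed there against both timbers, and leave the other bottles and the stapler where they are.

Things in the scene. Friction and masses are not known exactly. Their poses are not given: they have to be found in the camera images.
- frame: Corner of a wooden screen frame lying clamped on the desk, immovable. Origin: the inside corner, at desk height. x runs along the inside face of the plate (fixed timber), y where the stud's inside face should lie when square; the free inside of the corner is x > 0, y > 0. Two blue clamps stand outside the plate, out to y = -115 mm, up to 85 mm high.
- plate: Fixed timber of the frame, pale wood, 200 mm long, 40 mm wide, 38 mm high. Same origin and axes as the frame: its inside face is the plane y = 0, from x = 0 to 200 mm.
- stud: Darker timber 200 x 38 mm, top 37 mm up, pivoting about the vertical at the inside corner (its origin, at desk height). Its y runs along it, its inside face is its plane x = 0. It starts leaning 0.07 to 0.13 rad into the corner (y turned towards the frame's +x); square is when its axes agree with the frame's. Springy: about 3 N at 140 mm from the corner brings it to square; it pulls back inward.
- stud_end (a point): Point on the stud's inside face at its free end, 200 mm from the inside corner, 19 mm above the desk.
- square_grip (a point): Middle of the black grip of the loose red square (0.32 kg), 47 mm over its underside. Own axes: x, y along the legs, z up; outer corner at (-46, -46) mm, legs 140 mm long from there to +x and +y, 28 wide, 20 high. Grip: upright rib 16 mm thick, 60 long, top 62 mm over the underside, lying across the diagonal: pinch it along the (+x, +y) diagonal, fingertips above 22 mm to clear the legs.
- square_heel (a point): Outer corner of the red square, half-way up its legs (10 mm above the underside); same axes as the grip. Seated, it coincides with the frame's inside corner and its axes with the frame's.
- bottle_center (a point): Centre of the white plastic screw-cap bottle that stands in the frame's corner: 42 mm diameter, 90 mm high, 70 g; this point is 45 mm above its underside.
- foam_box: White open foam box, fixed, 300 mm (its x) by 180 mm (its y) by 100 mm high, walls 18 mm and floor 18 mm thick, empty. Origin: centre of its underside on the desk.
- bottle_a_center (a point): Another white bottle of the same size, standing by itself on the desk beyond the square; leave it alone. Point at its centre, 45 mm up.
- bottle_b_center (a point): Another white bottle of the same size, standing by itself on the desk beyond the square; leave it alone. Point at its centre, 45 mm up.
- bottle_c_center (a point): Another white bottle of the same size, standing by itself on the desk beyond the square; leave it alone. Point at its centre, 45 mm up.
- stapler_center (a point): Green and black stapler, 130 x 36 x 46 mm, lying on the desk; leave it alone. Point 25 mm above its underside.
Things that resemble listed ones, but are neither listed nor needed, are in the scene too. Leave any orange, purple or yellow look-alike of the part that bears bottle_center alone.

How it is judged:
By the outcome, as a careful person would: the job done as asked, in the order asked, and still so for the second after the job is handed in, while the arm keeps its last pose, push and grip.
It also fails if it takes over 58 s, if anything falls off the work surface, if the arm or the gripper's body presses on something with over 40 N, if the wrist force passes 120 N, or if a joint passes its speed limit or range.

## Working session

There is one attempt and no reset: what is moved stays moved. The work goes in short steps, Python scripts to look and compute and a tool call to move; the robot and the scene stay as the last step left them, time stands still between calls to the robot, and variables do not carry over. Pictures are saved under pics/ and viewed, at most 10 in all, crops included, and the job is handed in when it is done.

Besides the shell and the picture viewer there is one more tool, called after "Emit:" as name([rows], argument=value, ...), one row to a line, values as JSON. step_arm: Moves the arm, as the interface text tells. Its arguments: {"type":"object","properties":{"plan":{"type":"array"},"newtons":{"type":"number"}},"required":["plan"]}

```bash
mkdir -p pics; ls
python3 - <<'E'
from plant import r, eyes, workorder
import cv2, numpy as np
for n in("scene","top"):
    im=eyes.capture(n); cv2.imwrite(f"pics/{n}0.png",im[:,:,::-1]); 
    cv2.imwrite(f"pics/{n}0b.png",cv2.resize(im[:,:,::-1],(800,600),interpolation=cv2.INTER_CUBIC))
    m=eyes.camera_model(n); print({k:(np.round(v,4).tolist() if k=="world_to_cam" else v) for k,v in m.items()})
s=r.get_state(); print(s)
E
```

```text
pics
{'fov_y': 51.973553432370046, 'cx': 282.64382193387326, 'cy': 203.95837396283991, 'world_to_cam': [[-0.7603, 0.6495, -0.0137, 0.4691], [-0.5503, -0.6327, 0.5449, 0.2588], [0.3453, 0.4218, 0.8384, -1.3548], [0.0, 0.0, 0.0, 1.0]]}
{'fov_y': 56.81426539651243, 'cx': 280.67923600702585, 'cy': 206.49695636726335, 'world_to_cam': [[0.0143, -0.9996, 0.0224, -0.0592], [0.9971, 0.0159, 0.0739, -0.5766], [-0.0742, 0.0213, 0.997, -1.0641], [0.0, 0.0, 0.0, 1.0]]}
{'time_s': 0.1, 'joints': array([-5.01856645e+01,  2.05869892e+01,  6.41220733e-01, -1.78865525e-02,
       -7.01361985e+01, -1.65074152e+01]), 'qd': array([ 0.14940175, -0.03401592,  0.15571429,  0.15514485,  0.02142602,
       -0.01688728]), 'joint_torque': array([-2.99176776e-03, -5.84162843e+01,  2.93752956e+01,  7.01542273e+00,
        1.01708501e-02, -9.33501656e-05]), 'tcp_pos': array([ 0.2668874 , -0.61953811,  0.22573646]), 'eef_rot': array([ 1.79916633e+02, -7.16966047e-03, -1.56699164e+02]), 'contact_force': array([ 0.55297654,  0.95586477, -0.23019494]), 'moment': array([-0.01546142, -0.00050968, -0.01549951]), 'gripper_force': 0.0, 'gripper_width': 0.0878221314506292}
```

View pics/scene0b.png

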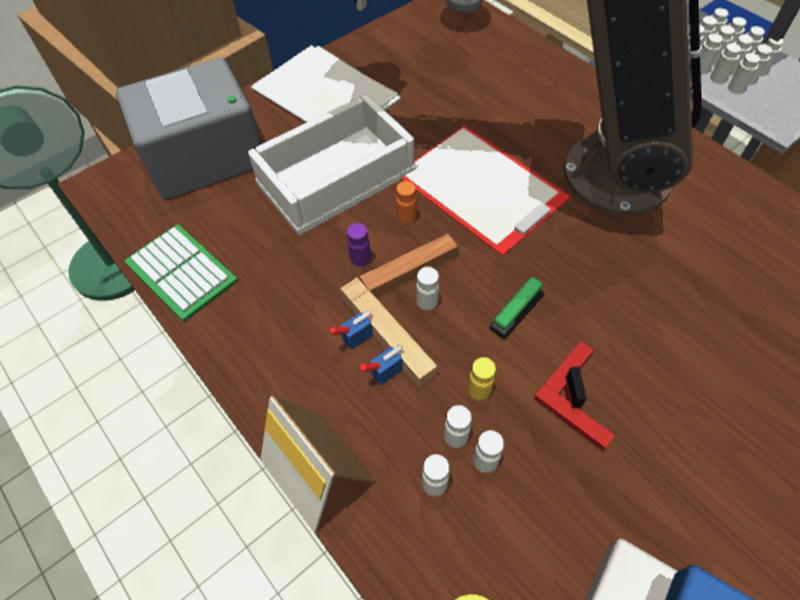

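View pics/top0b.png

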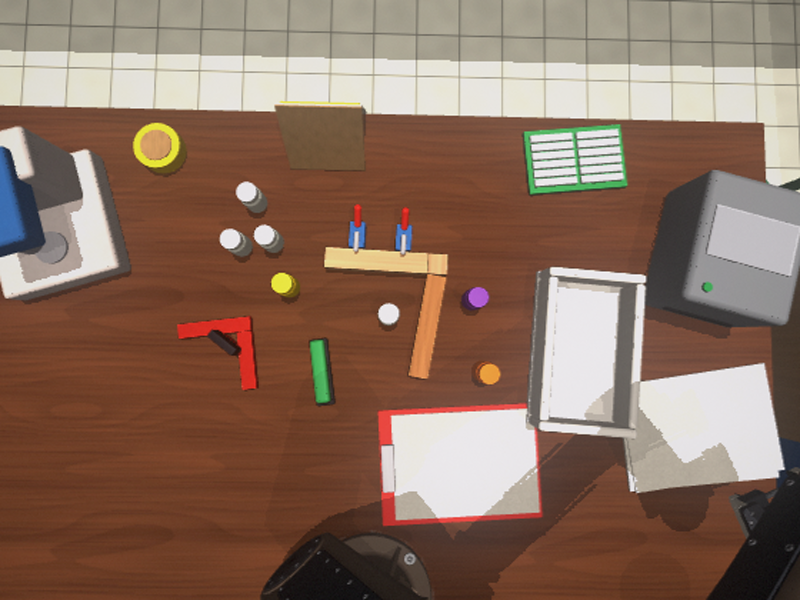

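The scene view (800x600 scale) shows four white bottles: (427,287) inside the frame corner, and (458,425), (489,450) and (435,475) in a group beyond the square. There are also three look-alikes: yellow (482,378), purple (359,244) and orange (406,200). Only the white one at (427,287), top view (388,314), stands between the plate and the stud, so that is the target. I'll confirm it in an enlarged crop while measuring.

```bash
cat > h.py <<'E'
import numpy as np, cv2
from plant import r, eyes
def cam(n):
    m=eyes.camera_model(n); T=np.array(m["world_to_cam"]); f=210/np.tan(np.radians(m["fov_y"])/2)
    return T[:3,:3],T[:3,3],f,m["cx"],m["cy"]
def ray(n,uv):
    R,t,f,cx,cy=cam(n); uv=np.atleast_2d(uv).astype(float)
    d=np.c_[(uv[:,0]-cx)/f,-(uv[:,1]-cy)/f,-np.ones(len(uv))]@R
    return -R.T@t,d
def onz(n,uv,z):
    c,d=ray(n,uv); return (c+d*((z-c[2])/d[:,2])[:,None])[:,:2]
def pix(n,p):
    R,t,f,cx,cy=cam(n); q=np.atleast_2d(p)@R.T+t
    return np.c_[cx-f*q[:,0]/q[:,2],cy+f*q[:,1]/q[:,2]]
def tri(u1,u2):
    (c1,d1),(c2,d2)=ray("scene",u1),ray("top",u2); d1=d1[0];d2=d2[0]
    s=np.linalg.lstsq(np.c_[d1,-d2],c2-c1,rcond=None)[0]
    return (c1+s[0]*d1+c2+s[1]*d2)/2, np.linalg.norm(c1+s[0]*d1-c2-s[1]*d2)
def hsv(im): return cv2.cvtColor(im,cv2.COLOR_RGB2HSV)
def blobs(mask,roi,amin=30):
    x0,y0,x1,y1=roi; k=np.zeros_like(mask); k[y0:y1,x0:x1]=mask[y0:y1,x0:x1]
    cs,_=cv2.findContours(k,cv2.RETR_EXTERNAL,cv2.CHAIN_APPROX_NONE)
    return sorted([c for c in cs if cv2.contourArea(c)>amin],key=cv2.contourArea,reverse=True)
E
python3 - <<'E'
from h import *
L=lambda n:cv2.imread(f"pics/{n}0.png")[:,:,::-1].copy()
t,s=L("top"),L("scene"); ht,hs=hsv(t),hsv(s)
# bottle caps
for n,h,roi in(("top",ht,(150,115,290,235)),("scene",hs,(280,180,380,360))):
    m=cv2.inRange(h,(0,0,150),(180,60,255))
    for c in blobs(m,roi,20):
        (e,ax,an)=cv2.minAreaRect(c); print(n,"white",np.round(e,1),np.round(ax,1), np.round(onz(n,e,.09 if n=="top" else .075),3))
def poly(n,h,lo,hi,roi,z,eps):
    m=cv2.inRange(h,lo,hi); 
    for c in blobs(m,roi,150)[:2]:
        p=cv2.approxPolyDP(c,eps,True)[:,0]; print(n,p.tolist(),np.round(onz(n,p,z),3).tolist(), np.round(cv2.minAreaRect(onz(n,c[:,0],z).astype(np.float32)),3) if 0 else "")
        print(cv2.minAreaRect((onz(n,c[:,0],z)*1000).astype(np.float32)))
print("square");poly("top",ht,(0,150,60),(6,255,255),(110,210,190,290),.02,2.5)
print("wood hsv",ht[182,265],ht[182,306],ht[230,299],ht[255,295],ht[210,240])
print("box");poly("top",ht,(0,0,120),(180,50,255),(365,180,456,310),.1,3)
a=cv2.resize(t[165:275,215:335],None,fx=400/120,fy=400/120,interpolation=cv2.INTER_CUBIC)
b=cv2.resize(t[205:285,110:197],None,fx=367/80,fy=367/80,interpolation=cv2.INTER_CUBIC)
print(a.shape,b.shape); o=np.hstack([a[:366],b[:366]]); cv2.imwrite("pics/crop1.png",o[:,:800,::-1])
E
```

```text
top white [271.7 219. ] [14.1 14.4] [[ 0.539 -0.026]]
top white [172.  133.5] [13.4 13.4] [[0.761 0.241]]
top white [161.  166.5] [13.4 14.8] [[0.673 0.266]]
top white [185.  163.5] [13. 14.] [[0.682 0.204]]
top white [282.  170.5] [ 3.1 13.1] [[ 0.668 -0.051]]
top white [248.5 168.5] [13.  3.] [[0.671 0.037]]
scene white [304.5 329. ] [22. 17.] [[0.759 0.24 ]]
scene white [343.5 309.5] [17. 17.] [[0.665 0.264]]
scene white [321. 291.] [16. 16.] [[0.673 0.2  ]]
scene white [299. 193.] [12. 14.] [[ 0.531 -0.033]]
scene white [340.1 319. ] [17.4  6.3] [[0.685 0.274]]
scene white [317.9 301.5] [15.2  5.5] [[0.695 0.214]]
square
top [[124, 227], [125, 236], [154, 231], [168, 243], [169, 272], [180, 271], [175, 221]] [[0.514, 0.382], [0.489, 0.378], [0.504, 0.299], [0.471, 0.26], [0.392, 0.254], [0.395, 0.224], [0.532, 0.242]] 
((454.8450927734375, 303.171142578125), (140.3693389892578, 144.77853393554688), 7.353179454803467)
wood hsv [ 20 105 233] [ 19 107 233] [ 12 162 221] [ 13 160 230] [ 11 161 106]
box
top [[385, 187], [377, 300], [455, 309], [455, 266], [447, 265], [452, 193]] [[0.627, -0.322], [0.335, -0.299], [0.314, -0.501], [0.424, -0.503], [0.426, -0.482], [0.614, -0.499]] 
((470.268798828125, -410.0364990234375), (204.24705505371094, 305.2119445800781), 85.77521514892578)
top [[378, 190], [365, 309], [374, 309], [370, 278]] [[0.619, -0.303], [0.312, -0.268], [0.312, -0.291], [0.391, -0.281]] 
((465.5638427734375, -284.91986083984375), (25.21160125732422, 307.9841003417969), 87.74101257324219)
(367, 400, 3) (367, 399, 3)
```

View pics/crop1.png

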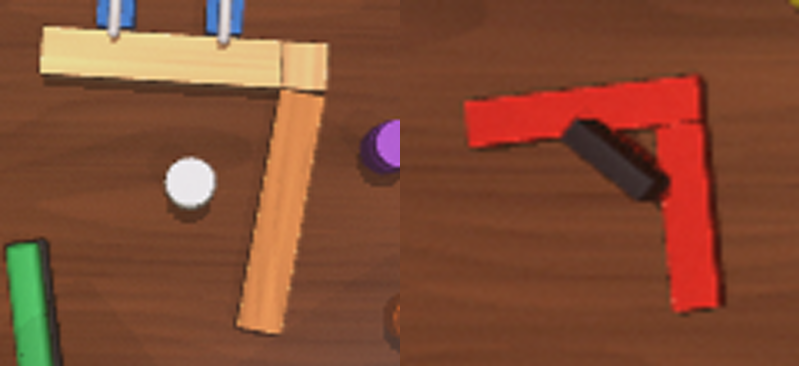

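The crop shows the white-capped bottle at crop (190,182), which is top pixel (272,220). It stands between the pale plate and the leaning darker stud, so it is the target. Right of it, the red square's outer corner is at crop (700,77) and its black rib is around (615,157).

```bash
cat >> h.py <<'E'
def go(x,y,z,yaw):
    s=r.get_state(); p=np.array(s["tcp_pos"]); y0=s["eef_rot"][2]; a=np.radians(y0)
    d=np.array([x,y,z])-p; X=np.array([np.cos(a),np.sin(a),0]);Y=np.array([np.sin(a),-np.cos(a),0])
    t=-((yaw-y0+180)%360-180)
    print("t",round(s["time_s"],2),"tcp",np.round(p,4),"yaw",round(y0,2),"row",np.round([X@d/.25,Y@d/.25,-d[2]/.25,t/60],4))
E
python3 - <<'E'
from h import *
t=cv2.imread("pics/top0.png")[:,:,::-1].copy(); h=hsv(t)
print("C",ray("top",[280,206])[0])
for n,lo,hi,roi,z in(("plate",(15,60,180),(26,150,255),(222,165,318,198),.038),("stud",(8,120,150),(15,200,255),(280,190,315,270),.037)):
    m=cv2.inRange(h,lo,hi); c=blobs(m,roi,50)
    for q in c[:2]:
        rc=cv2.minAreaRect((onz("top",q[:,0]+0.0,z)*1000).astype(np.float32)); print(n,np.round(rc[0],1),np.round(rc[1],1),round(rc[2],2),np.round(cv2.boxPoints(rc),1).tolist(), q[:,0].min(0),q[:,0].max(0))
print("box floor ctr",onz("top",[410,246.5],.018))
# inner edge of plate: per-column scan of V between rows 180..205, printing profile
for u in(240,260,280): print(u,t[182:200,u].tolist())
for v in(205,225,245): print(v,h[v,286:312].tolist())
a=np.radians(97.35);print("grip proj",pix("top",[[.4816,.2847,.062]]),"seen by black mask")
m=cv2.inRange(h,(0,0,0),(180,160,75));
for q in blobs(m,(140,222,172,252),20): print(cv2.minAreaRect(q))
go(.40,-.32,.227,-156.7); go(.539,-.026,.227,-137)
E
```

```text
C [ 0.49674792 -0.02735864  1.10483128]
plate [643.6 -18.6] [236.3  39.1] 87.48 [[618.9000244140625, -135.8000030517578], [658.0, -137.5], [668.4000244140625, 98.5999984741211], [629.2999877929688, 100.30000305175781]] [227 173] [312 191]
stud [ 519.7 -101.7] [ 38.5 202.7] 80.06 [[416.5, -103.19999694824219], [616.0999755859375, -138.1999969482422], [622.7999877929688, -100.30000305175781], [423.20001220703125, -65.30000305175781]] [286 191] [312 264]
box floor ctr [[ 0.47088219 -0.41528337]]
240 [[234, 210, 144], [233, 218, 149], [233, 214, 146], [233, 207, 142], [233, 202, 139], [232, 199, 144], [93, 68, 47], [88, 60, 41], [87, 55, 37], [93, 58, 37], [118, 70, 45], [117, 68, 42], [118, 72, 47], [111, 64, 41], [114, 67, 45], [117, 70, 45], [119, 71, 45], [123, 73, 47]]
260 [[233, 200, 137], [234, 201, 139], [234, 208, 143], [233, 206, 141], [234, 201, 140], [234, 199, 137], [233, 199, 136], [76, 57, 40], [91, 64, 45], [87, 53, 34], [86, 53, 36], [116, 69, 46], [115, 70, 46], [116, 69, 47], [116, 70, 45], [119, 70, 46], [123, 73, 46], [125, 74, 49]]
280 [[233, 200, 138], [233, 198, 1
[... 1135 characters left out ...]
], [15, 152, 196], [13, 160, 209], [12, 162, 216], [13, 161, 212], [12, 163, 213], [12, 163, 214], [13, 161, 223], [13, 159, 229], [12, 162, 224], [13, 162, 219], [12, 161, 216], [13, 162, 219], [12, 162, 215], [12, 161, 216], [11, 160, 142], [10, 156, 118], [10, 153, 118], [9, 153, 118], [10, 156, 119], [10, 152, 119], [10, 156, 118], [10, 154, 119], [9, 156, 119]]
grip proj [[154.41835806 239.31624875]] seen by black mask
((156.32928466796875, 239.46343994140625), (23.582239151000977, 7.808688640594482), 38.65980911254883)
t 0.1 tcp [ 0.2669 -0.6195  0.2257] yaw -156.7 row [-0.963   0.8898 -0.0051  0.    ]
t 0.1 tcp [ 0.2669 -0.6195  0.2257] yaw -156.7 row [-1.9388  1.75   -0.0051 -0.3283]
```

Emit:
step_arm([
  [-0.96,0.88,0,0,70],
  [-0.96,0.88,0,0,70],
  [-0.96,0.88,0,0,70],
  [-0.96,0.88,0,0,70],
  [-0.96,0.88,0,0,70],
  [-0.96,0.88,0,0,70],
  [-0.96,0.88,0,0,70],
  [-0.96,0.88,0,0,70],
  [-0.96,0.88,0,0,70],
], newtons=15)

```text
time_s: 0.85
tcp_pos: [0.4021, -0.3187, 0.2268]
eef_rot: [180.0, 0.1, -156.5]
contact_force: [-1.1, 0.3, 1.0]
gripper_width: 0.0701
gripper_force: 0.0
```

```bash
python3 -c "
from h import *
go(.539,-.026,.14,-137)"
```

```text
t 0.85 tcp [ 0.4021 -0.3187  0.2268] yaw -156.47 row [-0.9695  0.8547  0.347  -0.3244]
```

Emit:
step_arm([
  [-0.97,0.855,0.2,-0.324,70],
  [-0.97,0.855,0.2,-0.324,70],
  [-0.97,0.855,0.2,-0.324,70],
  [-0.97,0.855,0.2,-0.324,70],
  [-0.97,0.855,0.2,-0.324,70],
  [-0.97,0.855,0.2,-0.324,70],
  [-0.97,0.855,0.347,-0.324,70],
  [-0.97,0.855,0.347,-0.324,70],
  [-0.97,0.855,0.347,-0.324,70],
  [-0.97,0.855,0.347,-0.324,70],
  [-0.97,0.855,0.347,-0.324,70],
  [-0.97,0.855,0.347,-0.324,70],
])

```text
time_s: 1.85
tcp_pos: [0.5385, -0.0314, 0.1403]
eef_rot: [-180.0, 0.0, -137.3]
contact_force: [-0.5, 0.3, 0.3]
gripper_width: 0.07
gripper_force: 0.0
```

```bash
python3 -c "
from h import *
go(.539,-.026,.036,-137)"
```

```text
t 1.85 tcp [ 0.5385 -0.0314  0.1403] yaw -137.28 row [-0.0163  0.0144  0.4171 -0.0046]
```

Emit:
step_arm([
  [-0.015,0.013,0.1,0,70],
  [-0.015,0.013,0.2,0,70],
  [-0.015,0.013,0.3,0,70],
  [-0.015,0.013,0.37,0,70],
  [-0.015,0.013,0.417,0,70],
  [-0.015,0.013,0.417,0,70],
  [-0.015,0.013,0.417,0,38],
  [-0.015,0.013,0.417,0,36],
  [-0.015,0.013,0.417,0,36],
  [-0.015,0.013,0.417,0,36],
  [-0.015,0.013,0.417,0,36],
  [-0.015,0.013,0.417,0,36],
], newtons=15)

```text
time_s: 2.85
tcp_pos: [0.5396, -0.0256, 0.0364]
eef_rot: [-180.0, 0.1, -137.2]
contact_force: [-0.8, 0.5, 4.4]
gripper_width: 0.0417
gripper_force: 15.0
```

```bash
python3 -c "
from h import *
go(.539,-.026,.036,-137)"
```

```text
t 2.85 tcp [ 0.5396 -0.0256  0.0364] yaw -137.24 row [ 0.0029  0.0003  0.0015 -0.0039]
```

Emit:
step_arm([
  [0,0,-0.06,0,36],
  [0,0,-0.15,0,36],
  [0,0,-0.25,0,36],
  [0,0,-0.35,0,36],
  [0,0,-0.45,0,36],
  [0,0,-0.53,0,36],
  [0,0,-0.56,0,36],
  [0,0,-0.56,0,36],
])

```text
time_s: 3.52
tcp_pos: [0.5401, -0.0254, 0.1775]
eef_rot: [-179.9, 0.2, -137.2]
contact_force: [-0.6, 0.0, -1.7]
gripper_width: 0.0414
gripper_force: 15.0
```

```bash
python3 -c "
from h import *
go(.505,-.22,.176,-115)
go(.471,-.413,.176,-94)"
```

```text
t 3.52 tcp [ 0.5401 -0.0254  0.1775] yaw -137.24 row [ 0.6316 -0.4762  0.0061 -0.3706]
t 3.52 tcp [ 0.5401 -0.0254  0.1775] yaw -137.24 row [ 1.2556 -0.9506  0.0061 -0.7206]
```

Emit:
step_arm([
  [0.05,-0.04,0,-0.03,36],
  [0.13,-0.1,0,-0.08,36],
  [0.23,-0.175,0,-0.14,36],
  [0.33,-0.25,0,-0.2,36],
  [0.43,-0.325,0,-0.26,36],
  [0.53,-0.4,0,-0.32,36],
  [0.63,-0.475,0,-0.38,36],
  [0.73,-0.55,0,-0.44,36],
  [0.82,-0.62,0,-0.5,36],
  [0.9,-0.68,0,-0.55,36],
  [0.96,-0.725,0,-0.6,36],
  [1.0,-0.76,0,-0.65,36],
])

```text
time_s: 4.52
tcp_pos: [0.4829, -0.3362, 0.1733]
eef_rot: [179.8, 0.1, -98.2]
contact_force: [1.1, -0.1, -1.3]
gripper_width: 0.0417
gripper_force: 15.0
```

```bash
python3 -c "
from h import *
go(.471,-.413,.16,-94)"
```

```text
t 4.52 tcp [ 0.4829 -0.3362  0.1733] yaw -98.2 row [ 0.3108  0.0034  0.0531 -0.07  ]
```

Emit:
step_arm([
  [0.1,0,0,-0.03,36],
  [0.2,0,0,-0.06,36],
  [0.28,0.003,0,-0.07,36],
  [0.3,0.003,0,-0.07,36],
  [0.3,0.003,0,-0.07,36],
  [0.3,0.003,0.08,-0.07,36],
  [0.3,0.003,0.16,-0.07,36],
  [0.3,0.003,0.24,-0.07,36],
  [0.3,0.003,0.32,-0.07,36],
  [0.3,0.003,0.39,-0.07,36],
  [0.3,0.003,0.42,-0.07,36],
  [0.3,0.003,0.42,-0.07,36],
])

```text
time_s: 5.52
tcp_pos: [0.4717, -0.4074, 0.068]
eef_rot: [179.8, 0.1, -94.0]
contact_force: [-0.3, -0.4, -1.2]
gripper_width: 0.0416
gripper_force: 15.0
```

Run:
```python
from h import *
go(.471,-.413,.056,-94)
a=[cv2.resize(eyes.capture("top")[170:320,350:480],None,fx=3,fy=3),cv2.resize(eyes.capture("scene")[50:200,165:300],None,fx=3,fy=3)]
cv2.imwrite("pics/box.png",np.hstack(a)[:,:,::-1])
```

```text
t 5.52 tcp [ 0.4717 -0.4074  0.068 ] yaw -94.04 row [ 0.0225  0.0011  0.048  -0.0007]
```

View pics/box.png

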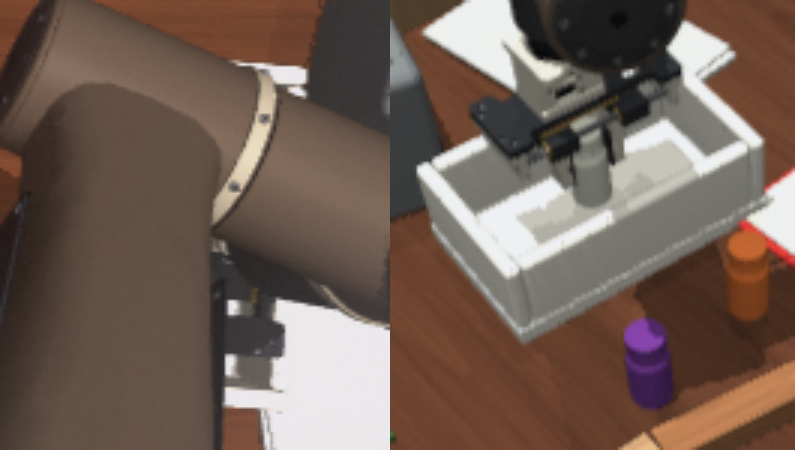

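The bottle hangs upright inside the box at crop (592,185), with a little clearance to the floor. The gripper clears the walls.

Emit:
step_arm([
  [0,0,0.012,0,36],
  [0,0,0.024,0,36],
  [0,0,0.036,0,36],
  [0,0,0.046,0,36],
  [0,0,0.054,0,36],
  [0,0,0.054,0,36],
  [0,0,0.054,0,36],
])

```text
time_s: 6.2
tcp_pos: [0.4729, -0.409, 0.0569]
eef_rot: [180.0, 0.0, -94.1]
contact_force: [0.1, 0.0, 0.3]
gripper_width: 0.0416
gripper_force: 15.0
```

Emit:
step_arm([
  [0,0,0.006,0,36],
  [0,0,0.012,0,36],
  [0,0,0.012,0,36],
  [0,0,0.012,0,36],
])

```text
time_s: 6.53
tcp_pos: [0.4731, -0.4092, 0.0544]
eef_rot: [-180.0, -0.0, -94.0]
contact_force: [-1.4, -0.0, 1.7]
gripper_width: 0.0414
gripper_force: 15.0
```

Emit:
step_arm([
  [0,0,0,0,46],
  [0,0,0,0,50],
  [0,0,0,0,60],
  [0,0,0,0,60],
  [0,0,0,0,60],
  [0,0,0,0,60],
  [0,0,-0.06,0,60],
  [0,0,-0.18,0,60],
  [0,0,-0.3,0,60],
  [0,0,-0.45,0,60],
  [0,0,-0.58,0,60],
  [0,0,-0.58,0,60],
])

```text
time_s: 7.53
tcp_pos: [0.4759, -0.4113, 0.207]
eef_rot: [-179.4, -0.3, -94.0]
contact_force: [0.6, -1.2, 0.5]
gripper_width: 0.0598
gripper_force: 0.0
```

Run:
```python
from h import *
go(.482,.285,.2,-127.6)
print(r.get_state()["joints"])
```

```text
t 7.53 tcp [ 0.4759 -0.4113  0.207 ] yaw -93.99 row [-2.78    0.1694  0.0281  0.5602]
[-22.99239789  16.5881861   -7.7120277    0.15331086 -65.05802136
  18.94052098]
```

Emit:
step_arm([
  [-1,0.06,0,0,60],
  [-1,0.06,0,0,60],
  [-1,0.06,0,0,60],
  [-1,0.06,0,0,60],
  [-1,0.06,0,0,60],
  [-1,0.06,0,0,60],
  [-1,0.06,0,0,60],
])

```text
time_s: 8.12
tcp_pos: [0.4758, -0.1533, 0.1994]
eef_rot: [-179.9, 0.1, -93.8]
contact_force: [-0.3, -0.8, -0.5]
gripper_width: 0.0602
gripper_force: 0.0
```

Emit:
step_arm([
  [-1,0.06,0,0,60],
  [-1,0.06,0,0,60],
  [-1,0.06,0,0,60],
  [-1,0.06,0,0,60],
  [-1,0.06,0,0,60],
  [-1,0.06,0,0,60],
  [-1,0.06,0,0,60],
])

```text
time_s: 8.7
tcp_pos: [0.479, 0.0975, 0.1993]
eef_rot: [-179.9, 0.1, -93.8]
contact_force: [0.9, -0.3, 0.0]
gripper_width: 0.0603
gripper_force: 0.0
```

Run:
```python
from h import *
go(.482,.285,.14,-127.6)
t=eyes.capture("top"); h=hsv(t); m=cv2.inRange(h,(0,0,120),(180,50,255))
s=eyes.capture("scene")
cv2.imwrite("pics/mid.png",np.hstack([cv2.resize(t[150:330,100:480],(633,300)),cv2.resize(s[50:200,165:248],(166,300))])[:,:,::-1])
```

```text
t 8.7 tcp [0.479  0.0975 0.1993] yaw -93.78 row [-0.7493  0.0374  0.237   0.5637]
```

View pics/mid.png

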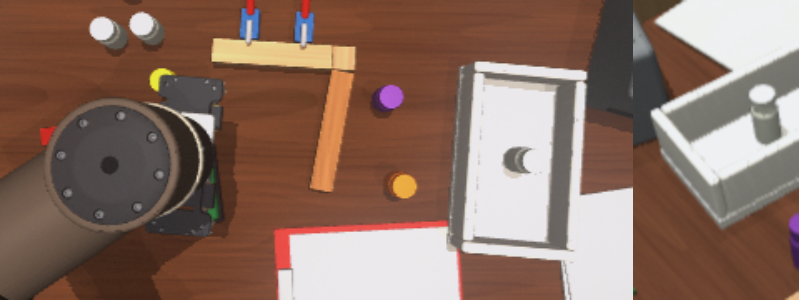

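The bottle stands upright in the box, at (765,110) in the right crop, and nothing else has moved. Next is the square.

Emit:
step_arm([
  [-0.74,0.037,0,0.12,60],
  [-0.74,0.037,0,0.24,60],
  [-0.74,0.037,0,0.36,60],
  [-0.74,0.037,0,0.48,60],
  [-0.74,0.037,0.1,0.564,60],
  [-0.74,0.037,0.237,0.564,60],
  [-0.74,0.037,0.237,0.564,60],
  [-0.74,0.037,0.237,0.564,60],
  [-0.74,0.037,0.237,0.564,60],
])

```text
time_s: 9.55
tcp_pos: [0.4831, 0.276, 0.1411]
eef_rot: [-180.0, 0.0, -127.9]
contact_force: [0.1, -0.6, 0.6]
gripper_width: 0.0601
gripper_force: 0.0
```

Run:
```python
from h import *
go(.482,.285,.03,-127.6)
```

```text
t 9.55 tcp [0.4831 0.276  0.1411] yaw -127.92 row [-0.0257  0.0258  0.4443 -0.0053]
```

Emit:
step_arm([
  [-0.025,0.026,0.08,-0.005,60],
  [-0.025,0.026,0.16,-0.005,60],
  [-0.025,0.026,0.2,-0.005,60],
  [-0.025,0.026,0.2,-0.005,60],
])

```text
time_s: 9.88
tcp_pos: [0.4808, 0.2846, 0.0894]
eef_rot: [180.0, -0.1, -127.7]
contact_force: [-0.3, -0.9, -0.3]
gripper_width: 0.0606
gripper_force: 0.0
```

Run:
```python
from h import *
go(.482,.285,.03,-127.6)
s=eyes.capture("scene"); cv2.imwrite("pics/grip.png",cv2.resize(s[210:330,350:450],(500,600),interpolation=cv2.INTER_CUBIC)[:,:,::-1])
go(.482,.285,.03,-127.6)
```

```text
t 9.88 tcp [0.4808 0.2846 0.0894] yaw -127.65 row [-0.0042 -0.0028  0.2376 -0.0009]
t 9.93 tcp [0.4813 0.2851 0.0905] yaw -127.63 row [-0.0012 -0.0024  0.2421 -0.0005]
```

View pics/grip.png

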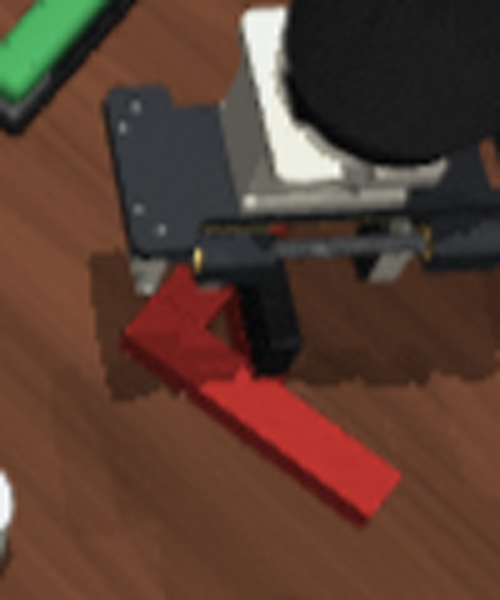

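The open fingers straddle the black rib, which is at crop (270,310). I descend and close.

Emit:
step_arm([
  [0,0,0.08,0,60],
  [0,0,0.16,0,60],
  [0,0,0.22,0,60],
  [0,0,0.242,0,60],
  [0,0,0.242,0,60],
  [0,0,0.242,0,30],
  [0,0,0.242,0,10],
  [0,0,0.242,0,10],
  [0,0,0.242,0,10],
  [0,0,0.242,0,10],
  [0,0,0.242,0,10],
  [0,0,0.242,0,10],
], newtons=50)

```text
time_s: 10.93
tcp_pos: [0.481, 0.286, 0.0295]
eef_rot: [-180.0, 0.0, -127.6]
contact_force: [-1.3, 0.1, -0.1]
gripper_width: 0.0189
gripper_force: 0.0
```

Run:
```python
from h import *
go(.482,.285,.03,-127.6); s=r.get_state(); print(s["contact_force"],s["moment"])
```

```text
t 10.93 tcp [0.481  0.286  0.0295] yaw -127.59 row [ 0.0008 -0.0057 -0.0019  0.0002]
[-1.30715041  0.07203966 -0.1383984 ] [ 0.1082541   0.05479747 -0.01149646]
```

Emit:
step_arm([
  [0,0,0,0,10],
  [0,0,0,0,10],
  [0,0,0,0,10],
  [0,0,0,0,10],
])

```text
time_s: 11.27
tcp_pos: [0.481, 0.2859, 0.0295]
eef_rot: [-180.0, 0.0, -127.6]
contact_force: [-0.4, 0.2, 2.9]
gripper_width: 0.0159
gripper_force: 50.0
```

Emit:
step_arm([
  [0,0,-0.05,0,10],
  [0,0,-0.13,0,10],
  [0,0,-0.23,0,10],
  [0,0,-0.33,0,10],
  [0,0,-0.43,0,10],
  [0,0,-0.48,0,10],
  [0,0,-0.5,0,10],
  [0,0,-0.5,0,10],
])

```text
time_s: 11.93
tcp_pos: [0.4809, 0.2861, 0.1548]
eef_rot: [180.0, 0.1, -127.6]
contact_force: [0.5, 0.0, -3.6]
gripper_width: 0.0159
gripper_force: 50.0
```

Run:
```python
from h import *
t=eyes.capture("top"); h=hsv(t)
# square now carried: red contour on plane of leg tops
s=r.get_state(); z=s["tcp_pos"][2]-.0295+.02
m=cv2.inRange(h,(0,150,60),(6,255,255)); c=np.vstack(blobs(m,(90,180,200,300),40))
rc=cv2.minAreaRect((onz("top",c[:,0],z)*1000).astype(np.float32)); print(rc,z)
# target: frame corner (620,-99) yaw 87.5; grip at corner + 46,46 ; staging 25 mm off each face
a=np.radians(87.5);X=np.array([np.cos(a),np.sin(a)]);Y=np.array([-X[1],X[0]])
c0=np.array([.620,-.099])
print("seat",c0+.046*(X+Y)); p=c0+(.046+.030)*X+(.046+.012)*Y; print("stage",p)
yaw=-127.6-(97.35-87.5)
go(*p,.15,yaw)
print(s["contact_force"],s["moment"],s["gripper_width"])
cv2.imwrite("pics/lift.png",cv2.resize(np.hstack([t[180:300,80:230],eyes.capture("scene")[180:300,330:480]]),None,fx=2.6,fy=2.6)[:,:,::-1])
```

```text
((453.86651611328125, 247.2406005859375), (126.68907165527344, 33.987003326416016), 7.749694347381592) 0.14407535733532334
seat [ 0.57605027 -0.05103729]
stage [ 0.56537028 -0.02054241]
t 11.98 tcp [0.4804 0.2857 0.1536] yaw -127.62 row [ 0.7631 -1.0169  0.0143  0.1639]
[ 0.57963303 -0.74232358 -3.60948482] [ 0.00501097  0.10606628 -0.02732749] 0.015895704813330937
```

View pics/lift.png

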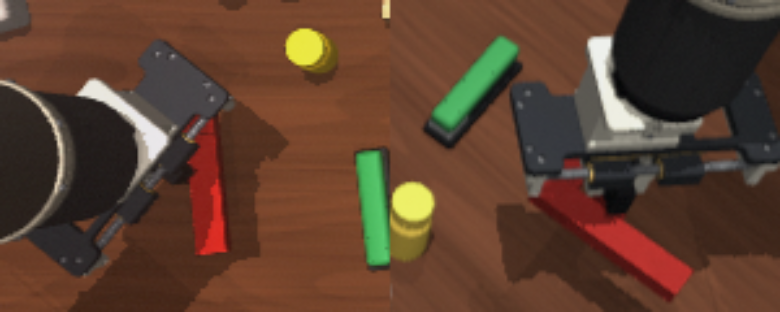

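Emit:
step_arm([
  [0.04,-0.05,0,0,10],
  [0.1,-0.133,0,0.03,10],
  [0.17,-0.226,0,0.06,10],
  [0.25,-0.333,0,0.09,10],
  [0.33,-0.44,0,0.12,10],
  [0.41,-0.546,0,0.15,10],
  [0.49,-0.653,0,0.164,10],
  [0.57,-0.76,0,0.164,10],
  [0.64,-0.853,0,0.164,10],
  [0.7,-0.93,0,0.164,10],
  [0.74,-0.98,0,0.164,10],
  [0.76,-1.0,0,0.164,10],
])

```text
time_s: 13.03
tcp_pos: [0.5624, -0.0198, 0.1524]
eef_rot: [179.9, -0.2, -137.6]
contact_force: [-0.7, 0.9, -3.5]
gripper_width: 0.0156
gripper_force: 50.0
```

Run:
```python
from h import *
go(.5654,-.0205,.15,-137.5)
go(.5654,-.0205,.04,-137.5)
```

```text
t 13.03 tcp [ 0.5624 -0.0198  0.1524] yaw -137.57 row [-0.0071 -0.0102  0.0097 -0.0011]
t 13.03 tcp [ 0.5624 -0.0198  0.1524] yaw -137.57 row [-0.0071 -0.0102  0.4497 -0.0011]
```

Emit:
step_arm([
  [0,0,0.08,0,10],
  [0,0,0.16,0,10],
  [0,0,0.24,0,10],
  [0,0,0.32,0,10],
  [0,0,0.39,0,10],
  [0,0,0.44,0,10],
  [0,0,0.46,0,10],
  [0,0,0.46,0,10],
])

```text
time_s: 13.7
tcp_pos: [0.5615, -0.0174, 0.0373]
eef_rot: [179.9, -0.2, -137.4]
contact_force: [0.0, 0.5, -3.8]
gripper_width: 0.0158
gripper_force: 50.0
```

Run:
```python
from h import *
go(.5654,-.0205,.030,-137.5)
t=eyes.capture("top");s=eyes.capture("scene")
cv2.imwrite("pics/stage.png",cv2.resize(np.hstack([t[160:290,210:340],s[130:260,230:360]]),None,fx=3,fy=3,interpolation=cv2.INTER_CUBIC)[:,:,::-1])
go(.5654,-.0205,.030,-137.5)
```

```text
t 13.7 tcp [ 0.5615 -0.0174  0.0373] yaw -137.43 row [-0.0029 -0.0197  0.0291  0.0011]
t 13.8 tcp [ 0.5631 -0.0171  0.0393] yaw -137.41 row [ 0.0026 -0.0163  0.0373  0.0015]
```

View pics/stage.png

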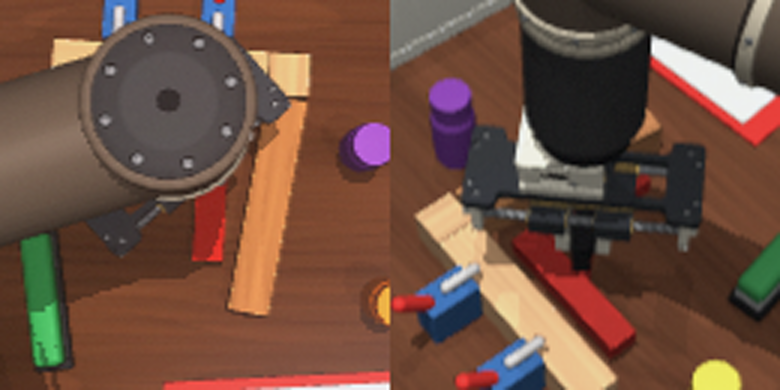

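The square hangs level inside the corner, clear of both timbers: its y-leg end is at (208,255) and the stud's inside edge at about (243,255). I lower it to the desk.

Emit:
step_arm([
  [0,-0.01,0.01,0,10],
  [0,-0.01,0.02,0,10],
  [0,-0.01,0.03,0,10],
  [0,-0.01,0.036,0,10],
  [0,-0.01,0.036,0,10],
  [0,-0.01,0.036,0,10],
])

```text
time_s: 14.3
tcp_pos: [0.5648, -0.019, 0.0303]
eef_rot: [180.0, -0.0, -137.4]
contact_force: [0.6, 0.2, -3.1]
gripper_width: 0.0158
gripper_force: 50.0
```

Run:
```python
from h import *
go(.576,-.051,.030,-137.5)
```

```text
t 14.3 tcp [ 0.5648 -0.019   0.0303] yaw -137.43 row [ 0.0535 -0.1247  0.0013  0.0011]
```

Emit:
step_arm([
  [0,0,0.003,0,10],
  [-0.008,-0.008,0.005,0,10],
  [-0.016,-0.016,0.005,0,10],
  [-0.023,-0.023,0.005,0,10],
  [-0.029,-0.029,0.005,0,10],
  [-0.029,-0.029,0.005,0,10],
])

```text
time_s: 14.8
tcp_pos: [0.5755, -0.0195, 0.0295]
eef_rot: [-180.0, 0.0, -137.4]
contact_force: [-3.1, -0.9, 3.3]
gripper_width: 0.016
gripper_force: 50.0
```

Emit:
step_arm([
  [-0.003,-0.003,-0.002,0,10],
  [-0.006,-0.006,-0.002,0,10],
  [-0.009,-0.009,-0.002,0,10],
  [-0.012,-0.012,-0.002,0,10],
  [-0.012,-0.012,-0.002,0,10],
])

```text
time_s: 15.22
tcp_pos: [0.5779, -0.0195, 0.0296]
eef_rot: [179.9, -0.1, -137.5]
contact_force: [-8.2, 3.4, 7.1]
gripper_width: 0.0156
gripper_force: 50.0
```

Emit:
step_arm([
  [0.003,0.001,-0.003,0,10],
  [0.01,-0.006,-0.003,0,10],
  [0.018,-0.014,-0.003,0,10],
  [0.026,-0.022,-0.003,0,10],
  [0.034,-0.03,-0.003,0,10],
  [0.042,-0.038,-0.003,0,10],
  [0.05,-0.046,-0.003,0,10],
  [0.058,-0.054,-0.003,0,10],
  [0.066,-0.062,-0.003,0,10],
  [0.072,-0.068,-0.003,0,10],
  [0.072,-0.068,-0.003,0,10],
])

```text
time_s: 16.13
tcp_pos: [0.5768, -0.0448, 0.0299]
eef_rot: [179.9, -0.1, -137.5]
contact_force: [-4.2, 1.2, -4.4]
gripper_width: 0.0161
gripper_force: 50.0
```

Run:
```python
from h import *
go(.576,-.051,.030,-137.5); s=r.get_state(); print(s["contact_force"],s["moment"])
```

```text
t 16.13 tcp [ 0.5768 -0.0448  0.0299] yaw -137.48 row [ 0.019  -0.0162 -0.0004  0.0004]
[-4.23291563  1.18037278 -4.42279926] [ 0.7815717   1.66613595 -0.10943536]
```

Emit:
step_arm([
  [0.006,-0.006,0.001,0,10],
  [0.012,-0.012,0.002,0,10],
  [0.017,-0.017,0.002,0,10],
  [0.019,-0.023,0.002,0,10],
  [0.022,-0.028,0.002,0,10],
  [0.022,-0.028,0.002,0,10],
])

```text
time_s: 16.63
tcp_pos: [0.5765, -0.0507, 0.0298]
eef_rot: [179.8, 0.0, -137.5]
contact_force: [-13.6, 21.0, 6.3]
gripper_width: 0.0158
gripper_force: 50.0
```

Run:
```python
from h import *
go(.576,-.051,.030,-137.5); s=r.get_state(); print(s["contact_force"],s["moment"])
```

```text
t 16.63 tcp [ 0.5765 -0.0507  0.0298] yaw -137.48 row [ 0.0022  0.0006 -0.0008  0.0004]
[-13.57103952  21.01180838   6.32388406] [7.91505575 4.90514096 0.00834259]
```

Run:
```python
from h import *
t=eyes.capture("top");s=eyes.capture("scene");h=hsv(t)
c=blobs(cv2.inRange(h,(8,120,150),(15,200,255)),(285,192,330,272),50)[0]
print(cv2.minAreaRect((onz("top",c[:,0],.037)*1000).astype(np.float32)), "square would be 87.5/-2.5")
cv2.imwrite("pics/seat.png",cv2.resize(np.hstack([t[160:290,220:350],s[130:260,230:360]]),None,fx=3,fy=3,interpolation=cv2.INTER_CUBIC)[:,:,::-1])
q=r.get_state(); print(q["tcp_pos"],q["eef_rot"],q["contact_force"])
```

```text
((503.8684997558594, -114.45684051513672), (38.685791015625, 168.5159149169922), 87.29737091064453) square would be 87.5/-2.5
[ 0.57654782 -0.05074259  0.02981334] [ 1.79799773e+02  2.01445092e-02 -1.37462353e+02] [-13.38434808  20.50578155   5.93799455]
```

View pics/seat.png

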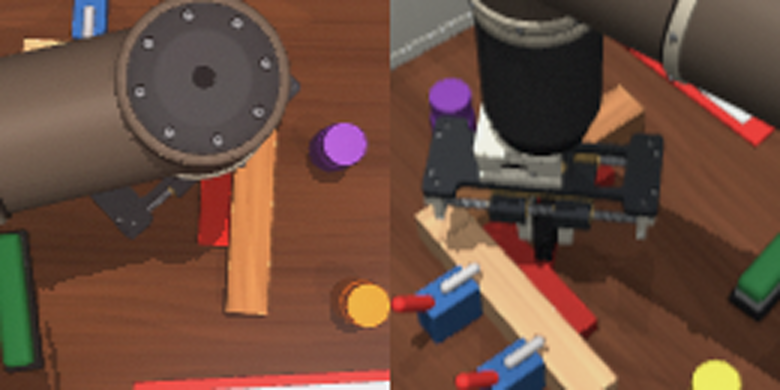

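The picture shows the square's leg flush against the stud, with the stud now parallel to where it should be (87.3° against 87.5°). The other leg lies along the plate. I hold briefly and check that it stays.

Emit:
step_arm([
  [0,0,0,0,10],
  [0,0,0,0,10],
  [0,0,0,0,10],
  [0,0,0,0,10],
  [0,0,0,0,10],
  [0,0,0,0,10],
])

```text
time_s: 17.23
tcp_pos: [0.5765, -0.0507, 0.0298]
eef_rot: [179.8, 0.0, -137.5]
contact_force: [-12.4, 20.0, 6.2]
gripper_width: 0.0161
gripper_force: 50.0
```

```bash
python3 -c "
from plant import workorder
print(workorder.close_job())"
```

```text
the job is handed in; nothing more can be done
None
```

The bottle stands upright and released in the foam box, and the red square is held flat and pressed against both timbers, with the stud within about 0.2° of square; I handed the job in at about 17 s with no verdict returned.

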